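# Unlatch the pump's pressure arm and hold it up off its ball post

### The job

Open the roller pump so that its rollers can be wiped: take the red knob gently, pull it straight out sideways until the spring bolt has let go of the ball, then lift the pressure arm off the ball by that same knob to about 30 degrees. Finish still holding the knob, the arm raised and still and carried by nothing but your grip on the knob. The knob is only plastic on a thin rod, so do not squeeze or wrench it, and leave everything else on the bench where it stands.

Things in the scene. Friction and masses are not known exactly. Their poses are not given: they have to be found in the camera images.
- pump: Roller pump, fixed. Navy base 240 x 245 x 15 mm; origin on the bench under the rotor, +x from ball post to hinge, z up. Cream control box on its left: y +40 to +140 mm, top at 145 mm. Open roller head y -25 to +30 mm, rotor top at 118 mm; ball post at x -85 mm. Right of y = -40 mm there is only the base, the rod and the knob.
- pressure_arm: Pale aluminium arm, 190 x 34 mm, lying level over the rollers. Origin on its hinge pin, 85 mm behind the pump's origin, 128 mm above the bench; it runs along its own -x to the nose, a 36 mm round socket over the ball. Hinge axis along its y (= the pump's y). Lifting it at the knob takes about 2 to 5 N; let go, it falls shut.
- tilt (a joint): Angle of the pressure arm about its hinge: 0 seated on the ball and level, grows as the nose rises, stop at 1.2 rad; 30 degrees is 0.52 rad. The knob goes round the hinge pin on a circle of 171 mm radius.
- nose (a point): Top of the nose socket, 170 mm from the hinge pin along the arm, 6 mm above the line of the hinge pin when closed.
- ball (a point): Centre of the fixed steel ball (22 mm) on its post, 116 mm above the bench, 85 mm in front of the pump's origin.
- bolt (a joint): Travel of the spring bolt in m: 0 at rest (its fork locks under the ball), grows as the knob is pulled out along the arm's -y, end stop at 0.016. The ball is free once it is past 0.012. The spring pushes back with about 4 N at rest and 10 N at the stop; the bolt springs home when let go.
- pull_knob: Red plastic knob on the bolt's rod, right of the nose. Origin in its middle: at rest 77 mm from the ball along the arm's -y, 105 mm above the bench. Barrel 20 mm across, 30 mm long, axis its own y (pull to -y), 25 mm rim, 4 mm wide, on the outer end. 26 mm of bare 6 mm rod between it and the nose. Turns with the arm. Squeeze at most 25 N a pad.
- beaker: Glass beaker, 68 mm wide, 85 mm high, standing to the left in front of the pump; origin under its foot. Bystander.
- amber_bottle: Amber reagent bottle with blue cap, 76 mm wide, 150 mm high, right of the pump's rear end, at least 110 mm from the knob; origin under its foot. Bystander.
- acid_bottle: White bottle with red cap, 72 mm wide, 170 mm high, left of the pump's control box; origin under its foot. Bystander.
- parts_tray: Blue tray with spare rollers, 130 x 90 x 26 mm, to the right of the pump (on the knob's side); origin under its middle. Bystander.
- screwdriver: Screwdriver with yellow handle, 170 mm long, lying crosswise in front of the pump. Bystander.
- tube_rack: Green rack of capped sample tubes, 100 x 220 mm, 100 mm high, at the left; origin under its middle. Bystander.
- folders: Orange folder with a brown notebook and a phone on it, 300 x 230 x 64 mm, at the right; origin under its middle. Bystander.

How it is judged:
On the way, in this order (a step that is already met when the one before it is completed fails the run):
1. the knob is held and pulled out past the point where the bolt frees the ball, the arm still down (value of joint bolt above 0.012 m and value of joint tilt below 0.06 rad and contact force between the fingers and pull_knob above 1 N), for 0.1 s.
2. the arm is lifted off the ball by the knob (value of joint tilt above 0.2 rad and contact force between the fingers and pull_knob above 1 N), for 0.1 s.
At the end, for the whole second after the job is handed in: The pressure arm stands raised between 22 and 40 degrees (tilt 0.38 to 0.70 rad), at rest (under 0.1 rad/s), the fingers still hold the red knob (over 3 N), and neither the rest of the robot nor any bystander touches the arm (value of joint tilt between 0.38 and 0.7 rad and velocity of joint tilt between -0.1 and 0.1 rad/s and contact force between the fingers and pull_knob above 3 N and contact force between the arm and pressure_arm below 0.5 N and contact force between pressure_arm and beaker below 0.5 N and contact force between pressure_arm and amber_bottle below 0.5 N and contact force between pressure_arm and acid_bottle below 0.5 N and contact force between pressure_arm and parts_tray below 0.5 N and contact force between pressure_arm and screwdriver below 0.5 N and contact force between pressure_arm and tube_rack below 0.5 N and contact force between pressure_arm and folders below 0.5 N); the arm keeps its last pose, push and grip.
It fails at once if the knob or another part of the pump is squeezed, pulled or pushed with more than 60 N by the fingers (contact force between the fingers and pump above 60 N).
It fails at once if a bystander is shifted by more than 20 mm (distance of any of beaker, amber_bottle, acid_bottle, parts_tray, screwdriver, tube_rack, folders from where it was at the start of the episode above 0.02 m).
It fails at once if a bottle or the beaker is tipped (angle between any of beaker, amber_bottle, acid_bottle's own z axis and vertical above 0.5 rad).
It also fails if it takes over 38 s, if anything falls off the work surface, if the arm or the gripper's body presses on something with over 40 N, if the wrist force passes 120 N, or if a joint passes its speed limit or range.

### The arm

A 6-joint arm with a two-finger parallel gripper is mounted at the origin on the work surface. World frame = base frame: x ahead of the robot, y to its left, z up, the work surface at z = 0. Lengths are in m, angles in rad, forces in N, time in s.
With the tool pointing down it reaches from about 0.275 to 0.975 m from the base axis. Payload 8.4 kg.
Tool frame: the origin (TCP) lies at the very end of the fingers, on their centre line; the grasp point (between the pads) lies 19 mm behind it; z points along the fingers, y is the line along which they close (so a half turn about z gives the same grasp; the last joint's range is limited). The gripper opens to 92 mm and grips with 3 to 60 N. Pads are 20 mm wide; open, the fingers measure 128 mm over their backs; the gripper's body (75 mm by 189 mm) begins 69 mm behind the grasp point.
Start: joints at [-1.221, 0.353, 1.633, -0, 1.155, -0.002], TCP at [0.215, -0.587, 0.215] pointing down, gripper open.
Joint ranges: [-2.63, 2.63], [-0.92, 2.1], [0.06, 2.66], [-1.3, 4.44], [0, 2.69], [-3.02, 3.02]. Speed limits (rad/s): [2.22, 2.22, 2.79, 3.14, 3.14, 3.14].

### API

Orientations are given as a rotation vector (axis times angle).
In Python, from station import arm gives the robot as it stands. The module is installed in compiled form; this text tells all that it offers.
- The arm moves only by the shell command python3 -m creep 'ROWS' [FORCE]. ROWS is JSON, a list of rows, each an object of numbers: "rx", "ry", "rz": the turn, a rotation vector about the tool's x, y, z in rad; "x", "y", "z": the shift along the tool's x, y, z in m; "jaw": the opening, from 0 (shut) to 1 (fully open). A call has 1 to 20 rows; each row shifts and turns the commanded pose from where the row before left it, along the tool's axes as they then stand; what a row does not reach is not made up. A row lasts 1/8 s, in which the tool goes at most 62.5 mm and 10.7 degrees, less where a joint would pass 70% of its speed; a pose out of reach is approached as far as the arm can. A call with a gripper value outside its range is refused whole. The fingers move at their own pace and stop on an object; FORCE is the grip in N (left out, the last holds). Time passes only in rows, so rows that do not move let the fingers close. It gives the time, the measured TCP pose, the force, the opening and the grip force at its end, in the units of the state.
- arm.sense(): the state, without advancing time (a new reading comes with each control period).
- arm.camera(name): name is "scene" or "top"; returns (picture, depth): 480x640x3 uint8, red, green, blue; 480x640 float32, m along the optical axis (not along the pixel's ray), 0 where there is no reading.
- arm.get_calibration(name): a dict with "camera_matrix" (3x3 intrinsics, pixels), "R" (3x3) and "t" (3): a world point X has camera coordinates R X + t. Camera axes: x right, y down, z forward; pixel columns grow to the right and rows downward; lengths in m; the calibration is good to about 2 mm. A picture is of the moment at which its call begins. get_calibration takes no time and is no camera call.
- arm.hand_in(): hands the job in; it is judged then, once.
Trained networks look in the newest picture that a camera, given by its name, has taken for a name from the list of things; names that differ only in an ending like _2 or _b are one class to them, and where a whole thing is asked for, a point or a joint stands for the part that bears it (a point fixed in the world has none). Each returns a list of dicts, best first, with "score" (0 to 1); they miss things now and then, are a little off and sometimes report something else, mostly with a low value. They report only what shows in the picture. A call takes as long as a camera call.
- arm.recognise(thing, camera): "bbox" ([left, top, right, bottom] in pixels, round what is visible of it).
- arm.spot_point(thing, camera): "point" ([row, column] in pixels: a listed point, or the origin of a listed thing).
The state is a dict: "time": time; "joint_pos": joint angles; "joint_vel": joint speeds; "joint_torque": joint torques, N m; "tool_pos": TCP position; "tool_rot": TCP orientation; "ft_force": force on the tool from outside, world axes, zero at the start; "wrist_torque": the same for the moment, N m; "finger_gap": opening from 0.0 (shut) to 1.0 (fully open); "gripper_force": force on a finger pad.
Only numpy, scipy, OpenCV 4.12 (cv2) and the standard library are available. Lean on these libraries where they do the work, as an engineer would, in place of code of your own. Each camera call takes 0.05 s, during which the arm holds its last target. There are 200 camera calls.

## Working session

There is one attempt and no reset: what is moved stays moved. The work goes in short steps, Python scripts to look and compute and a shell command to move; the robot and the scene stay as the last step left them, time stands still between calls to the robot, and variables do not carry over. Pictures are saved under pics/ and viewed, at most 10 in all, crops included, and the job is handed in when it is done.

```bash
mkdir -p pics
cat > h.py <<'E'
import numpy as np,cv2
from station import arm
from scipy.spatial.transform import Rotation as Ro
def world(cam,depth,r,c,w=2):
    k=arm.get_calibration(cam);K=np.array(k["camera_matrix"]);R=np.array(k["R"]);t=np.array(k["t"])
    p=depth[int(r)-w:int(r)+w+1,int(c)-w:int(c)+w+1];d=np.median(p[p>0])
    return R.T@(d*np.linalg.solve(K,[c,r,1])-t)
def ray_z(cam,r,c,z):
    k=arm.get_calibration(cam);K=np.array(k["camera_matrix"]);R=np.array(k["R"]);t=np.array(k["t"])
    o=-R.T@t;v=R.T@np.linalg.solve(K,[c,r,1]);return o+v*(z-o[2])/v[2]
E
python3 - <<'E'
from h import *
np.set_printoptions(precision=4,suppress=True)
for cam in("top","scene"):
    im,d=arm.camera(cam);cv2.imwrite(f"pics/{cam}0.png",im[...,::-1])
    for th,z in(("pull_knob",.105),("nose",.134),("ball",.116),("pump",0),("pressure_arm",.128)):
        for q in arm.spot_point(th,cam)[:2]:
            r,c=q["point"];print(cam,th,round(q["score"],2),np.round([r,c]),ray_z(cam,r,c,z),world(cam,d,r,c))
s=arm.sense();print(s["time"],s["tool_pos"],s["tool_rot"],s["joint_pos"])
E
```

```text
top pull_knob 0.54 [257. 330.] [ 0.527  -0.0744  0.105 ] [ 0.5263 -0.0744  0.1097]
top nose 0.95 [260. 302.] [ 0.5166 -0.0001  0.134 ] [0.5169 0.     0.132 ]
top nose 0.71 [292. 186.] [0.4342 0.3092 0.134 ] [0.4461 0.3431 0.0034]
top ball 0.78 [256. 301.] [0.5286 0.0034 0.116 ] [0.526  0.0026 0.1333]
top pump 0.61 [238. 299.] [0.5997 0.0155 0.    ] [0.5734 0.0081 0.1401]
top pressure_arm 0.7 [201. 301.] [0.6801 0.0033 0.128 ] [0.6779 0.0029 0.1362]
top pressure_arm 0.26 [258. 301.] [0.523  0.0039 0.128 ] [0.5223 0.0037 0.1327]
scene pull_knob 0.63 [227. 310.] [ 0.5033 -0.0774  0.105 ] [ 0.4148 -0.0565 -0.0012]
scene nose 0.86 [221. 334.] [0.5207 0.0077 0.134 ] [0.5185 0.0085 0.1314]
scene ball 0.56 [223. 334.] [0.5162 0.0095 0.116 ] [0.535  0.0034 0.1386]
scene pump 0.66 [264. 341.] [0.6167 0.0096 0.    ] [ 0.7015 -0.0212  0.1244]
scene pressure_arm 0.78 [257. 348.] [0.6862 0.0088 0.128 ] [0.6931 0.0061 0.1379]
0.6 [ 0.2154 -0.5867  0.2146] [-3.0931 -0.5498  0.    ] [-1.2214  0.353   1.6334 -0.      1.1552 -0.0024]
```

View pics/top0.png

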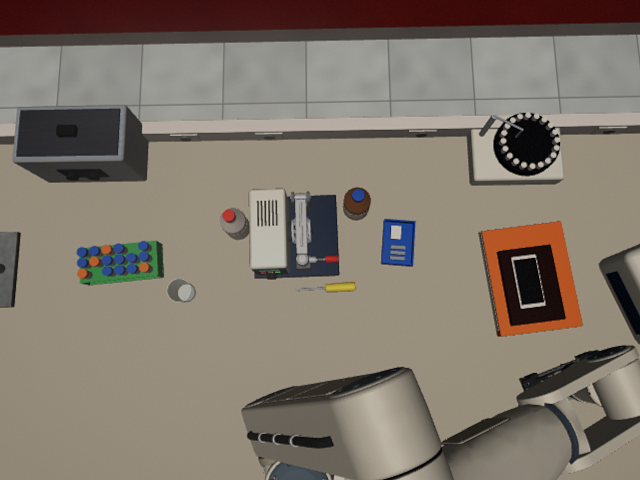

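View pics/scene0.png

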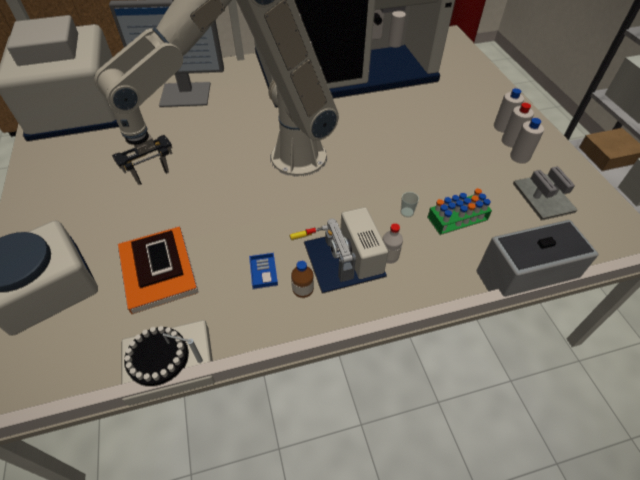

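Run:
```python
from h import *
np.set_printoptions(precision=4,suppress=True)
for cam in("top","scene"):
    im,d=arm.camera(cam)
    k=arm.get_calibration(cam);K=np.array(k["camera_matrix"]);R=np.array(k["R"]);t=np.array(k["t"])
    hsv=cv2.cvtColor(im,cv2.COLOR_RGB2HSV);m=((hsv[...,0]<8)|(hsv[...,0]>172))&(hsv[...,1]>130)&(hsv[...,2]>60)&(d>0)
    r,c=np.nonzero(m);P=(np.linalg.inv(K)@np.c_[c,r,np.ones(len(r))].T)*d[r,c];P=(R.T@(P-t[:,None])).T
    s=(abs(P[:,0]-.52)<.06)&(abs(P[:,1]+.075)<.05)&(P[:,2]>.06)
    P=P[s];print(cam,len(P),P.min(0),P.max(0),np.median(P,0),"px",r[s].min(),r[s].max(),c[s].min(),c[s].max())
    # arm axis
    m=(hsv[...,1]<60)&(d>0);r,c=np.nonzero(m);P=(np.linalg.inv(K)@np.c_[c,r,np.ones(len(r))].T)*d[r,c];P=(R.T@(P-t[:,None])).T
    for x in np.arange(.52,.72,.03):
        s=(abs(P[:,0]-x)<.006)&(abs(P[:,1]-.005)<.04)&(P[:,2]>.122)&(P[:,2]<.15);Q=P[s]
        if len(Q):print(round(x,3),len(Q),Q[:,1].min(),Q[:,1].max(),np.median(Q[:,2]))
```

```text
top 85 [ 0.5116 -0.0934  0.0999] [ 0.5328 -0.0608  0.1203] [ 0.5208 -0.077   0.1117] px 255 262 325 337
0.52 59 -0.015377644911112544 0.04310854387308439 0.1328864736881633
0.55 55 -0.010690865487487237 0.04308420220819012 0.1383314642190724
0.58 62 -0.01330935187962982 0.044957178634292605 0.138681797308344
0.61 67 -0.013466709597772058 0.04385796676976443 0.1372237048030311
0.64 51 -0.0107909505301229 0.0449462580200022 0.13888921093379955
0.67 51 -0.019418257231641544 0.02727776454377405 0.13890905070669318
0.7 30 -0.01741531340970905 0.029264315831971276 0.1362890953058081
scene 43 [ 0.5146 -0.0979  0.1048] [ 0.5337 -0.0647  0.1226] [ 0.5261 -0.08    0.1138] px 228 233 306 315
0.52 36 -0.018683236495098232 0.04341941022148708 0.13324303084879202
0.55 38 -0.015738339108632263 0.04495205307371275 0.14001998348578515
0.58 36 -0.018004901605848816 0.04490846448680504 0.1401949229420037
0.61 37 -0.016150436053322142 0.04322146535459936 0.13902040613250824
0.64 29 -0.015694323877412396 0.04484736304444674 0.13980457750788727
0.67 37 -0.013058169856944546 0.04403959949606736 0.13946465152466953
0.7 74 -0.02321010170652953 0.04446082110466185 0.1338253757047403
```

The top picture shows the pump nearly square to the world, with the nose at about (302,260) and the knob at about (332,259). The tray is off to the right at (398,243) and the amber bottle at (357,203), and the space above the knob is clear. Next I measure the yaw.

Run:
```python
from h import *
np.set_printoptions(precision=4,suppress=True)
im,d=arm.camera("top");hsv=cv2.cvtColor(im,cv2.COLOR_RGB2HSV).astype(int)
sub=hsv[185:285,240:345];m=(sub[...,0]>100)&(sub[...,0]<135)&(sub[...,1]>90)&(sub[...,2]<110)
pts=[]
for r in range(100):
    c=np.nonzero(m[r])[0]
    if len(c)>8: pts.append(ray_z("top",r+185,c.max()+240+.5,.015))
pts=np.array(pts)[4:-4];print(len(pts),pts[0],pts[-1])
vx,vy,x0,y0=cv2.fitLine(pts[:,:2].astype(np.float32),cv2.DIST_HUBER,0,.001,.001).ravel();print("right edge yaw deg",np.degrees(np.arctan(vy/vx)),x0,y0)
pf=[]
for c in range(290-240,334-240):
    r=np.nonzero(m[:,c])[0]
    if len(r): pf.append(ray_z("top",r.max()+185+.5,c+240,.015))
pf=np.array(pf);vx,vy,x0,y0=cv2.fitLine(pf[:,:2].astype(np.float32),cv2.DIST_HUBER,0,.001,.001).ravel();print("front edge",np.degrees(np.arctan(-vx/vy)),x0,y0)
```

```text
Traceback (most recent call last):
IndexError: index 0 is out of bounds for axis 0 with size 0
```

```bash
python3 -m creep '[{"z":-0.02,"jaw":0.6,"rz":-0.17},{"x":0.02,"y":-0.05,"rz":-0.17},{"rz":-0.17},{"rz":-0.17},{"rz":-0.17},{"rz":-0.17},{"rz":-0.17}]' 15
```

```text
schema error: expected keys rx, ry, rz, x, y, z, jaw
```

```bash
python3 -m creep '[{"x":0,"y":0,"z":-0.02,"rx":0,"ry":0,"rz":-0.1745,"jaw":0.6},{"x":0,"y":0,"z":0,"rx":0,"ry":0,"rz":-0.1745,"jaw":0.6},{"x":0,"y":0,"z":0,"rx":0,"ry":0,"rz":-0.1745,"jaw":0.6},{"x":0,"y":0,"z":0,"rx":0,"ry":0,"rz":-0.1745,"jaw":0.6},{"x":0,"y":0,"z":0,"rx":0,"ry":0,"rz":-0.1745,"jaw":0.6},{"x":0,"y":0,"z":0,"rx":0,"ry":0,"rz":-0.1745,"jaw":0.6},{"x":0,"y":0,"z":0,"rx":0,"ry":0,"rz":-0.1745,"jaw":0.6}]' 15
```

```text
time: 1.62
tool_pos: [0.2153, -0.5867, 0.2346]
tool_rot: [2.212, 2.231, -0.0]
ft_force: [0.5, 0.5, -0.7]
finger_gap: 0.597
gripper_force: 0.0
```

Run:
```python
from h import *
np.set_printoptions(precision=4,suppress=True)
im=cv2.imread("pics/top0.png");hsv=cv2.cvtColor(im,cv2.COLOR_BGR2HSV).astype(int)
print(hsv[230,325],hsv[265,325],hsv[230,350])
sub=hsv[185:290,295:350];m=(sub[...,2]<85)&(sub[...,1]>70)
def fit(p):
    p=np.array(p);v=cv2.fitLine(p[:,:2].astype(np.float32),cv2.DIST_HUBER,0,.001,.001).ravel();return v
pts=[];pf=[]
for r in range(35,90):
    c=np.nonzero(m[r])[0]
    if len(c)>8 and abs(r+185-259)>6: pts.append(ray_z("top",r+185,c.max()+295+.5,.015))
for c in range(14,40):
    r=np.nonzero(m[:,c])[0]
    if len(r): pf.append(ray_z("top",min(r.max(),104)+185+.5,c+295,.015))
v=fit(pts);print(len(pts),"right",np.degrees(np.arctan(v[1]/v[0])),v[2:])
v=fit(pf);print(len(pf),"front",np.degrees(np.arctan(-v[0]/v[1])),v[2:])
```

```text
[113  77  56] [112  77  60] [ 18  45 154]
42 right 1.622224 [ 0.5838 -0.0963]
26 front 0.08100353 [ 0.4897 -0.0524]
```

```bash
python3 -m creep '[{"x":0.051,"y":0.0307,"z":0,"rx":0,"ry":0,"rz":0,"jaw":0.6},{"x":0.051,"y":0.0307,"z":0,"rx":0,"ry":0,"rz":0,"jaw":0.6},{"x":0.051,"y":0.0307,"z":0,"rx":0,"ry":0,"rz":0,"jaw":0.6},{"x":0.051,"y":0.0307,"z":0,"rx":0,"ry":0,"rz":0,"jaw":0.6},{"x":0.051,"y":0.0307,"z":0,"rx":0,"ry":0,"rz":0,"jaw":0.6},{"x":0.051,"y":0.0307,"z":0,"rx":0,"ry":0,"rz":0,"jaw":0.6},{"x":0.051,"y":0.0307,"z":0,"rx":0,"ry":0,"rz":0,"jaw":0.6},{"x":0.051,"y":0.0307,"z":0,"rx":0,"ry":0,"rz":0,"jaw":0.6},{"x":0.051,"y":0.0307,"z":0,"rx":0,"ry":0,"rz":0,"jaw":0.6},{"x":0.051,"y":0.0307,"z":0,"rx":0,"ry":0,"rz":0,"jaw":0.6},{"x":0,"y":0,"z":0,"rx":0,"ry":0,"rz":0,"jaw":0.6}]'
python3 - <<'E'
from h import *
s=arm.sense();print(s["tool_pos"],Ro.from_rotvec(s["tool_rot"]).as_matrix().round(3),s["joint_pos"])
im,d=arm.camera("scene");cv2.imwrite("pics/s1.png",cv2.resize(im[150:300,230:430,::-1],(800,600),interpolation=cv2.INTER_CUBIC))
E
```

```text
time: 3.0
tool_pos: [0.5228, -0.0727, 0.2347]
tool_rot: [2.214, 2.229, 0.002]
ft_force: [-0.2, -0.7, 0.1]
finger_gap: 0.603
gripper_force: 0.0
[ 0.52275775 -0.07273455  0.23466134] [[-0.007  1.     0.001]
 [ 1.     0.007  0.001]
 [ 0.001  0.001 -1.   ]] [-1.41589232e-01  1.81072536e-01  1.81859296e+00  8.05285019e-04
  1.14115726e+00 -1.48861981e-01]
```

View pics/s1.png

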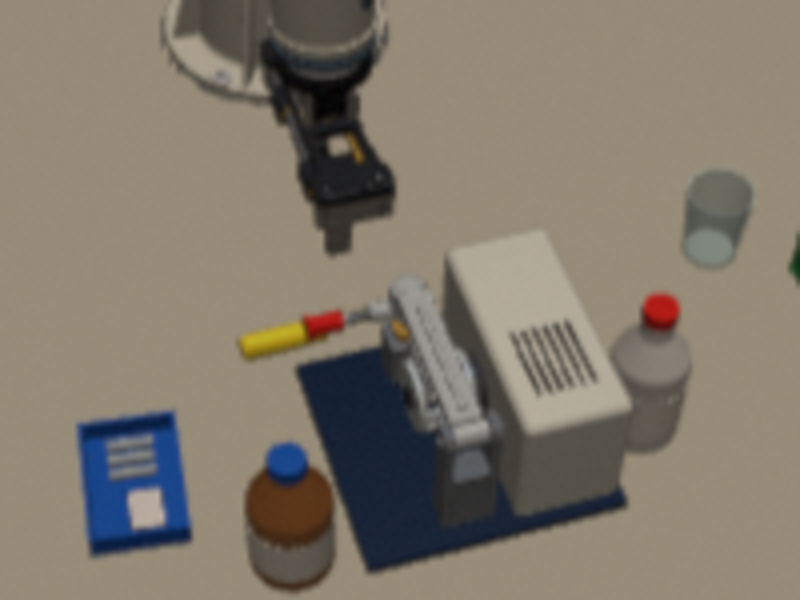

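The scene crop shows the gripper hovering above the red knob (crop 325,323), with nothing in the way. I go down around it.

```bash
python3 -m creep '[{"x":-0.003,"y":0,"z":0.05,"rx":0,"ry":0,"rz":0,"jaw":0.6},{"x":0,"y":0,"z":0.04,"rx":0,"ry":0,"rz":0,"jaw":0.6},{"x":0,"y":0,"z":0.03,"rx":0,"ry":0,"rz":0,"jaw":0.6},{"x":0,"y":0,"z":0.02,"rx":0,"ry":0,"rz":0,"jaw":0.6},{"x":0,"y":0,"z":0.0085,"rx":0,"ry":0,"rz":0,"jaw":0.6},{"x":0,"y":0,"z":0,"rx":0,"ry":0,"rz":0,"jaw":0.6}]'
python3 - <<'E'
from h import *
np.set_printoptions(precision=4,suppress=True)
im,d=arm.camera("scene");cv2.imwrite("pics/s2.png",cv2.resize(im[190:265,270:370,::-1],(800,600),interpolation=cv2.INTER_CUBIC))
E
```

```text
time: 3.8
tool_pos: [0.5207, -0.0797, 0.0861]
tool_rot: [-2.219, -2.223, 0.001]
ft_force: [0.4, 0.2, 0.6]
finger_gap: 0.596
gripper_force: 0.0
```

View pics/s2.png

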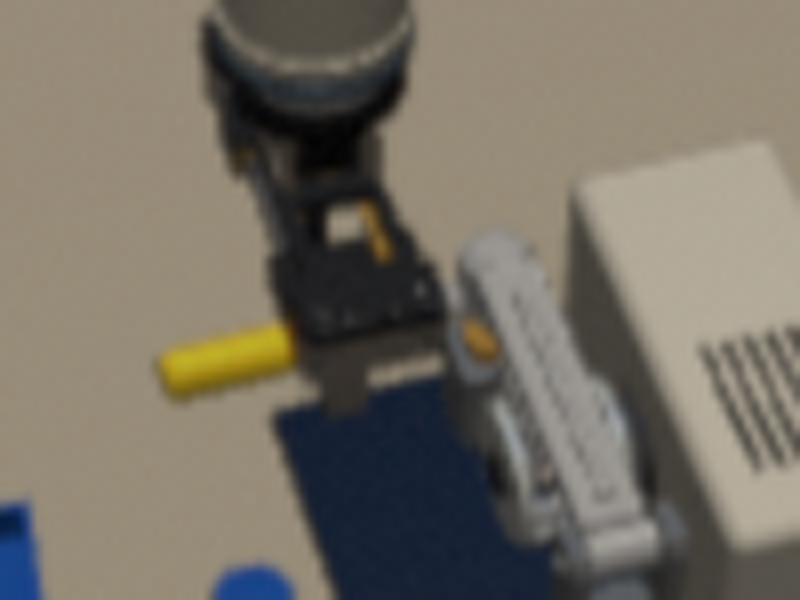

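The crop shows the finger straddling the knob beside the nose, with clearance on the left. The pads sit 4 mm too far out, so I shift inward and close gently.

```bash
python3 -m creep '[{"x":0.005,"y":0.0015,"z":0,"rx":0,"ry":0,"rz":0,"jaw":0.6},{"x":0,"y":0,"z":0,"rx":0,"ry":0,"rz":0,"jaw":0.6}]' 15; python3 -m creep '[{"x":0,"y":0,"z":0,"rx":0,"ry":0,"rz":0,"jaw":0.4},{"x":0,"y":0,"z":0,"rx":0,"ry":0,"rz":0,"jaw":0.15},{"x":0,"y":0,"z":0,"rx":0,"ry":0,"rz":0,"jaw":0.15},{"x":0,"y":0,"z":0,"rx":0,"ry":0,"rz":0,"jaw":0.15},{"x":0,"y":0,"z":0,"rx":0,"ry":0,"rz":0,"jaw":0.15}]' 15
```

```text
time: 4.1
tool_pos: [0.5232, -0.0737, 0.0868]
tool_rot: [2.218, 2.224, 0.001]
ft_force: [-0.1, 0.5, -0.9]
finger_gap: 0.603
gripper_force: 0.0
time: 4.72
tool_pos: [0.5227, -0.074, 0.0861]
tool_rot: [2.218, 2.224, 0.0]
ft_force: [-0.4, 0.2, -0.3]
finger_gap: 0.212
gripper_force: 15.0
```

```bash
python3 -m creep '[{"x":-0.004,"y":0,"z":0,"rx":0,"ry":0,"rz":0,"jaw":0.1},{"x":-0.004,"y":0,"z":0,"rx":0,"ry":0,"rz":0,"jaw":0.1},{"x":-0.003,"y":0,"z":0,"rx":0,"ry":0,"rz":0,"jaw":0.1},{"x":-0.002,"y":0,"z":0,"rx":0,"ry":0,"rz":0,"jaw":0.1},{"x":0,"y":0,"z":0,"rx":0,"ry":0,"rz":0,"jaw":0.1}]' 19
```

```text
time: 5.35
tool_pos: [0.523, -0.0862, 0.0861]
tool_rot: [-2.219, -2.223, -0.002]
ft_force: [2.2, 8.3, -0.0]
finger_gap: 0.214
gripper_force: 19.0
```

```bash
python3 -m creep '[{"x":-0.002,"y":0,"z":0,"rx":0,"ry":0,"rz":0,"jaw":0.1},{"x":0,"y":0,"z":0,"rx":0,"ry":0,"rz":0,"jaw":0.1},{"x":0,"y":0,"z":0,"rx":0,"ry":0,"rz":0,"jaw":0.1}]'; python3 -c "
from h import *
s=arm.sense();print(s['ft_force'],s['tool_pos'],s['wrist_torque'],s['joint_pos'])"
```

```text
time: 5.72
tool_pos: [0.523, -0.088, 0.0861]
tool_rot: [-2.219, -2.223, -0.003]
ft_force: [2.3, 9.0, -0.5]
finger_gap: 0.213
gripper_force: 19.0
[ 2.33119073  9.01224966 -0.51137659] [ 0.52303405 -0.08796909  0.08609363] [ 1.45400824 -0.51743474  0.11257039] [-0.17074558  0.37152791  1.94342111  0.00258242  0.8263111  -0.17432421]
```

```bash
python3 -m creep '[{"x":0,"y":-0.002,"z":-0.0089,"rx":0.052,"ry":0,"rz":0,"jaw":0.1},{"x":0,"y":-0.002,"z":-0.0089,"rx":0.052,"ry":0,"rz":0,"jaw":0.1},{"x":0,"y":-0.002,"z":-0.0089,"rx":0.052,"ry":0,"rz":0,"jaw":0.1},{"x":0,"y":0,"z":0,"rx":0,"ry":0,"rz":0,"jaw":0.1}]'
```

```text
time: 6.22
tool_pos: [0.5186, -0.0876, 0.1131]
tool_rot: [-2.137, -2.141, 0.165]
ft_force: [1.3, 8.9, -2.3]
finger_gap: 0.212
gripper_force: 19.0
```

```bash
python3 -c "
from h import *
s=arm.sense();print(Ro.from_rotvec(s['tool_rot']).as_matrix().round(3),s['joint_pos'])
im,d=arm.camera('scene');cv2.imwrite('pics/s3.png',cv2.resize(im[190:265,270:370,::-1],(800,600),interpolation=cv2.INTER_CUBIC))"
```

```text
[[-0.002  0.988 -0.156]
 [ 1.     0.002  0.002]
 [ 0.002 -0.156 -0.988]] [-0.1552034   0.40730677  1.81863461 -0.02511152  1.07085056 -0.143554  ]
```

View pics/s3.png

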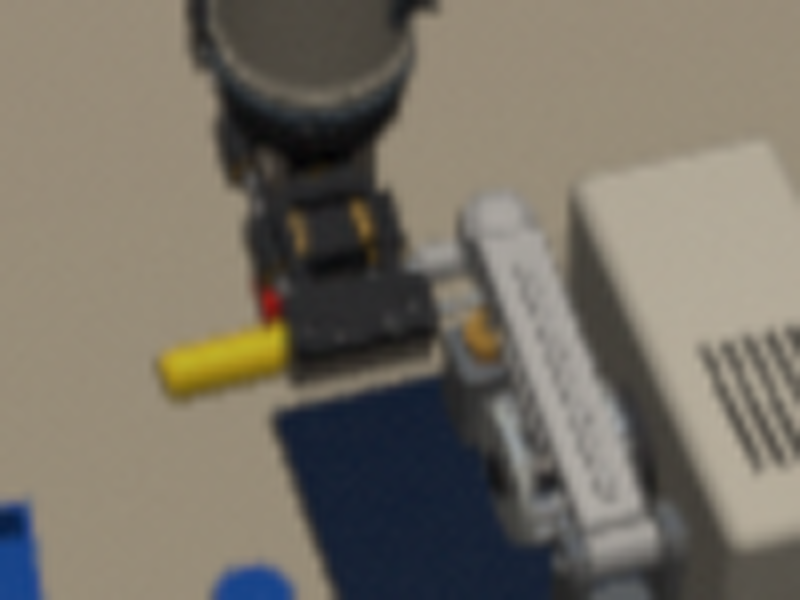

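The arm is off the ball: the nose at crop (495,215) has risen and the knob is in the grip. I continue along the arc.

```bash
python3 -m creep '[{"x":0,"y":-0.002,"z":-0.0089,"rx":0.052,"ry":0,"rz":0,"jaw":0.1},{"x":0,"y":-0.002,"z":-0.0089,"rx":0.052,"ry":0,"rz":0,"jaw":0.1},{"x":0,"y":-0.002,"z":-0.0089,"rx":0.052,"ry":0,"rz":0,"jaw":0.1},{"x":0,"y":0,"z":0,"rx":0,"ry":0,"rz":0,"jaw":0.1}]'
```

```text
time: 6.78
tool_pos: [0.5183, -0.0874, 0.1402]
tool_rot: [-2.049, -2.054, 0.321]
ft_force: [2.9, 9.0, -2.6]
finger_gap: 0.213
gripper_force: 19.0
```

```bash
python3 -m creep '[{"x":0,"y":-0.002,"z":-0.0089,"rx":0.052,"ry":0,"rz":0,"jaw":0.1},{"x":0,"y":-0.002,"z":-0.0089,"rx":0.052,"ry":0,"rz":0,"jaw":0.1},{"x":0,"y":-0.002,"z":-0.0089,"rx":0.052,"ry":0,"rz":0,"jaw":0.1},{"x":0,"y":-0.002,"z":-0.0089,"rx":0.052,"ry":0,"rz":0,"jaw":0.1},{"x":0,"y":0,"z":0,"rx":0,"ry":0,"rz":0,"jaw":0.1},{"x":0,"y":0,"z":0,"rx":0,"ry":0,"rz":0,"jaw":0.1},{"x":0,"y":0,"z":0,"rx":0,"ry":0,"rz":0,"jaw":0.1},{"x":0,"y":0,"z":0,"rx":0,"ry":0,"rz":0,"jaw":0.1}]'
python3 -c "
from h import *
s=arm.sense();print(Ro.from_rotvec(s['tool_rot']).as_matrix().round(3),s['joint_vel'],s['ft_force'])
im,d=arm.camera('scene');cv2.imwrite('pics/s4.png',cv2.resize(im[180:270,265:385,::-1],(800,600),interpolation=cv2.INTER_CUBIC))
q=arm.spot_point('nose','scene')[0];print(q,world('scene',d,*q['point']))"
```

```text
time: 7.78
tool_pos: [0.5244, -0.0873, 0.1756]
tool_rot: [-1.926, -1.931, 0.509]
ft_force: [3.0, 9.2, -3.4]
finger_gap: 0.216
gripper_force: 19.0
[[-0.002  0.868 -0.496]
 [ 1.     0.003  0.002]
 [ 0.003 -0.496 -0.868]] [-0.0003052  -0.00042064 -0.00023243 -0.00096207 -0.0014039  -0.00069968] [ 3.00417975  9.2364979  -3.4423137 ]
{'point': [208.1, 337.1], 'score': 0.64} [0.5379551  0.01124924 0.21685478]
```

View pics/s4.png

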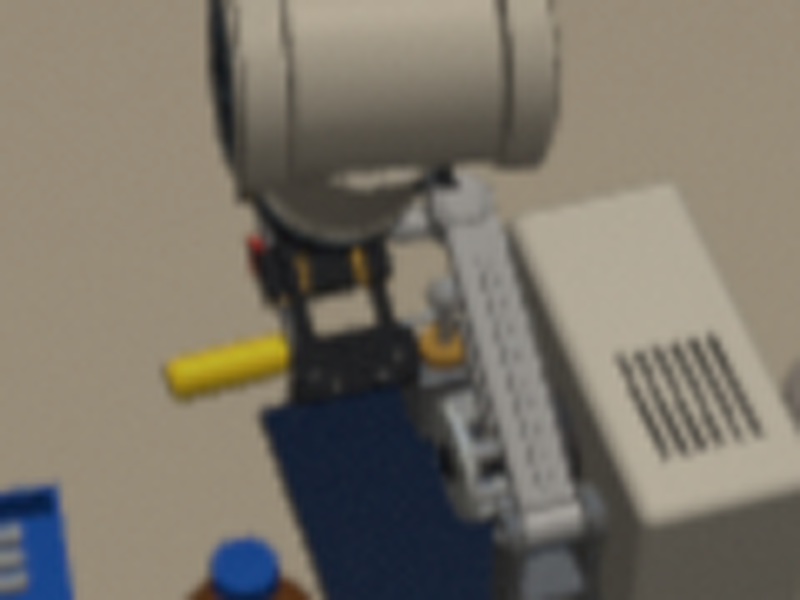

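The picture shows the arm up at about 30°, with the nose at crop (460,200), clear of the ball at (443,295). The knob is in the fingers. The nose measures z = 0.217 m, which matches a tilt of 0.52 rad, and everything is still.

```bash
python3 -c "
from station import arm
print(arm.hand_in())"
```

```text
the job is handed in; nothing more can be done
None
```

The job is handed in: I pulled the knob out about 14 mm at a 19 N grip to free the ball, then lifted the arm to about 30° (0.52 rad). It was at rest and held only by the knob, no bystander was touched, and no verdict came back from the hand-in.

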